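Unstack the glue-up in the violin workshop

TASK

The glue has set: take the weighted stack apart from the top down, one piece at a time, finishing each before the next. Stand the brass weight in the round dish, lay the short caul centred in the short cradle and the long caul centred in the long cradle, each lengthwise between the end stops, and last lay the glued blank centred across the two battens of the drying rack, square to them. Lower each piece onto its place before letting go, and leave the bottle and the spool clamp undisturbed.

Things in the scene. Friction and masses are not known exactly. Their poses are not given: they have to be found in the camera images.
- weight: turned brass weight, top of the stack: cylinder 40 mm diameter, 26 mm high, with a coaxial upright knob 16 mm diameter and 24 mm high on it (50 mm in all), 0.2 to 0.42 kg. Origin: centre of the underside, z up. At the start it stands on the short caul.
- short_caul: short plain pale maple clamping block, 76 x 44 x 24 mm (its own x, y, z), under 0.1 kg. Origin: centre of the underside. At the start it lies flat on the long caul, its ends showing either side of the weight.
- long_caul: long plain pale maple clamping block, 130 x 44 x 24 mm (x, y, z), under 0.15 kg. Origin: centre of the underside. At the start it lies flat on the glued blank.
- blank: the glued workpiece, a flat laminated bar of three brown and pale wood layers, 190 x 52 x 22 mm (x, y, z), about 0.1 to 0.21 kg. Origin: centre of the underside. At the start it is the bottom of the stack, lying on a fixed aluminium plate 200 x 70 mm, 12 mm thick, standing on the bench. The four pieces are stacked nearly concentric and parallel; nothing is stuck.
- dish: place of the weight: fixed round wooden dish, 82 mm across, rim 14 mm high, floor 5 mm above its origin and about 64 mm across inside. Origin: centre of the underside, on the bench.
- short_cradle: place of the short caul: fixed low plywood board 120 mm (x) by 64 mm (y), 8 mm thick, with an end stop across each x end standing 8 mm above the board (16 mm above the bench), 96 mm clear between the stops; open along both long sides. Origin: centre of the underside, on the bench.
- long_cradle: place of the long caul: the same as the short cradle but longer, 174 mm (x) by 64 mm (y), 8 mm board, end stops 8 mm above it, 150 mm clear between them. Origin: centre of the underside, on the bench.
- rack: place of the glued blank: fixed drying rack, a brown wooden board 130 mm (x) by 90 mm (y), 6 mm thick, bearing two pale battens that run along y at x = -50 and +50 mm, each 14 mm wide and 90 mm long, their tops 22 mm above the bench. The blank lies on the battens with its length along the rack's x, ends overhanging. Origin: centre of the underside, on the bench.
- bottle: bystander, loose: amber bottle with a red cap, 60 mm diameter, 140 mm high, standing beyond the work. Origin: centre of the underside.
- spool_clamp: bystander, loose: upright spool clamp, two wooden spools of 34 mm diameter on a steel rod with a brass nut, 135 mm high, standing beyond the work. Origin: centre of the underside.
Not all that is in view belongs to the job. Leave any black or red look-alike of the blank alone.

How it is judged:
By the outcome, as a careful person would: the job done as asked, in the order asked, and still so for the second after the job is handed in, with the robot touching nothing.
It also fails if it takes over 109 s, if anything falls off the work surface, if the arm or the gripper's body presses on something with over 40 N, if the wrist force passes 120 N, or if a joint passes its speed limit or range.

ROBOT

A 6-joint arm with a two-finger parallel gripper is mounted at the origin on the work surface. World frame = base frame: x ahead of the robot, y to its left, z up, the work surface at z = 0. Lengths are in m, angles in rad, forces in N, time in s.
With the tool pointing down it reaches from about 0.275 to 0.825 m from the base axis. Payload 4.9 kg.
Tool frame: the origin (TCP) lies at the very end of the fingers, on their centre line; the grasp point (between the pads) lies 19 mm behind it; z points along the fingers, y is the line along which they close (so a half turn about z gives the same grasp; the last joint's range is limited). The gripper opens to 85 mm and grips with 20 to 120 N. Pads are 22 mm wide; open, the fingers measure 114 mm over their backs; the gripper's body (76 mm by 85 mm) begins 54 mm behind the grasp point. The pads swing forward as they close: fully open they stand 13 mm farther back than shut.
Start: joints at [1.198, 0.326, -0.193, 1.052, 0, 1.437], TCP at [0.13, 0.534, 0.231] pointing down, gripper open.
Joint ranges: [-2.65, 2.65], [-0.97, 1.79], [-1.3, 1.35], [-1.93, 2.1], [-1.47, 1.37], [-3.14, 3.14]. Speed limits (rad/s): [2.57, 2.57, 3.14, 3.14, 3.14, 3.14].

INTERFACE

Orientations are given as a rotation vector (axis times angle).
In Python, from station import robot gives the robot as it stands.
- The arm moves only by the tool step_arm, never from a script. Its argument "motion" is one flat list of numbers, 4 for each row, row after row: the shift along the world's x, y, z in units of 0.025 m (1.0 is 0.025 m), then the turn about the world's z in units of 0.12 rad (1.0 is 0.12 rad). In form: [tx, ty, tz, spin, tx, ty, tz, spin, ...]. A call has 1 to 12 rows; each row shifts and turns the commanded pose from where the row before left it; what a row does not reach is not made up. A row lasts 1/12 s, in which the tool goes at most 41.7 mm and 7.16 degrees, less where a joint would pass 70% of its speed; a pose out of reach is approached as far as the arm can. A call with a number of a shift or a turn outside -1 to 1 is refused whole. A call with a gripper value outside its range is refused whole. "hand" is the opening, from 0 (shut) to 1 (fully open), set as the call begins (left out, the last holds). The fingers move at their own pace and stop on an object; the grip force is fixed at half the most. Time passes only in rows, so rows that do not move let the fingers close. It gives the time, the measured TCP pose, the force, the opening and the grip force at its end, in the units of the state.
- robot.get_obs(): the state, without advancing time (a new reading comes with each control period).
- robot.camera(name): name is "scene" or "top"; returns a dict with "frame" (400x640x3 uint8, blue, green, red), "depth" (400x640 float32, m along the optical axis (not along the pixel's ray), 0 where there is no reading), "fx", "fy", "cx", "cy" (pixels), "R" (3x3) and "t" (3): a world point X has camera coordinates R X + t. Camera axes: x right, y down, z forward; pixel columns grow to the right and rows downward; lengths in m; the calibration is good to about 2 mm. A picture is of the moment at which its call begins.
- robot.job_done(): hands the job in; it is judged then, once.
The state is a dict: "time": time; "qpos": joint angles; "joint_velocities": joint speeds; "tau": joint torques, N m; "position": TCP position; "orientation": TCP orientation; "ft_force": force on the tool from outside, world axes, zero at the start; "torque": the same for the moment, N m; "opening": opening from 0.0 (shut) to 1.0 (fully open); "grasp_force": force on a finger pad.
Only numpy, scipy, OpenCV 4.12 (cv2) and the standard library are available. Lean on these libraries where they do the work, as an engineer would, in place of code of your own. Each camera call takes 0.05 s, during which the arm holds its last target. There are 200 camera calls.

## Working session

There is one attempt and no reset: what is moved stays moved. The work goes in short steps, Python scripts to look and compute and a tool call to move; the robot and the scene stay as the last step left them, time stands still between calls to the robot, and variables do not carry over. Pictures are saved under pics/ and viewed, at most 14 in all, crops included, and the job is handed in when it is done.

Besides the shell and the picture viewer there is one more tool, called after "Request:" as name(argument=value, ...) on one line, values as JSON. step_arm: Moves the arm, as the interface text tells. Shifts and turns lie within -1 to 1; 1 stands for 0.025 m of shift or 0.12 rad of turn. Its arguments: {"type":"object","properties":{"motion":{"type":"array"},"hand":{"type":"number"}},"required":["motion"]}

```bash
ls; mkdir -p pics; python3 - <<'E'
from station import robot
import cv2,numpy as np
for n in("scene","top"):
    c=robot.camera(n); cv2.imwrite(f"pics/{n}0.png",c["frame"]); np.savez(f"{n}0.npz",**c)
    print(n,c["fx"],c["cx"],c["cy"],(-c["R"].T@c["t"]).round(3),c["R"].round(2).tolist(),(c["depth"]>0).mean())
print({k:np.round(v,3).tolist() for k,v in robot.get_obs().items()})
E
```

```text
pics
scene 450.4835112388185 318.6092567528165 205.4676428745445 [1.147 0.319 1.002] [[-0.52, 0.86, -0.01], [0.68, 0.4, -0.62], [-0.53, -0.32, -0.79]] 0.99600390625
top 493.04654921702394 319.4859190479073 199.2352288501157 [ 0.409 -0.031  1.453] [[-0.01, -1.0, 0.02], [-1.0, 0.01, -0.09], [0.09, -0.02, -1.0]] 0.99595703125
{'time': 0.1, 'qpos': [1.198, 0.327, -0.193, 1.052, 0.0, 1.437], 'joint_velocities': [-0.001, -0.001, 0.004, -0.001, -0.001, 0.0], 'tau': [-0.0, -44.424, 26.304, 0.008, -0.0, -0.0], 'position': [0.13, 0.534, 0.231], 'orientation': [-0.374, -3.119, 0.002], 'ft_force': [0.75, -0.112, 0.625], 'torque': [-0.026, -0.0, 0.018], 'grasp_force': 0.0, 'opening': 0.996}
```

View pics/top0.png

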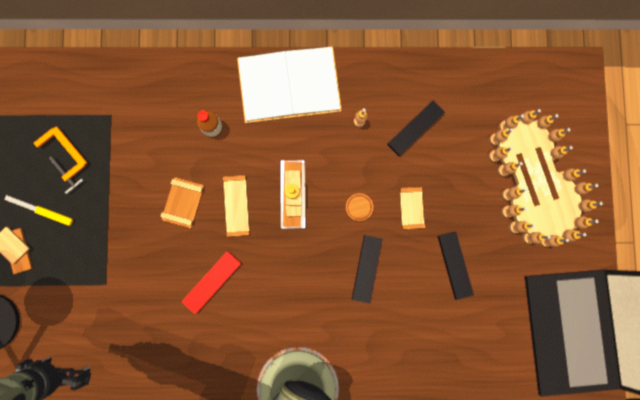

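View pics/scene0.png

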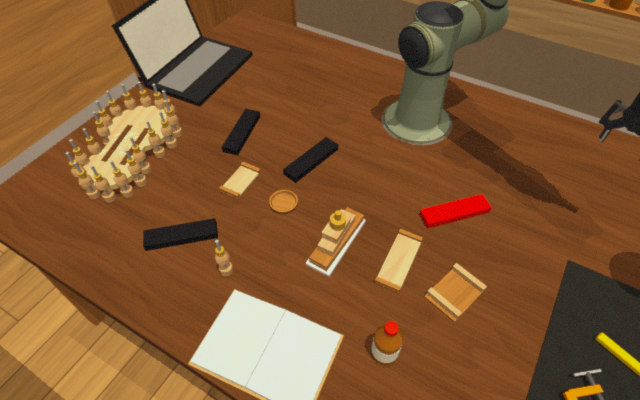

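The top view shows the rack at about (183,203), the long cradle (236,206), the stack (292,193), the dish (360,207) and the short cradle (412,208). The bottle is at (209,124) and the spool clamp at (361,118). The black bars (367,268), (455,265), (416,128) and the red bar (211,282) are decoys. The blank is the laminated bar at the bottom of the stack on the white plate.

```bash
cat > h.py <<'E'
import cv2,numpy as np
def cast(c,uv,z):
    uv=np.atleast_2d(uv).astype(float)
    d=np.c_[(uv[:,0]-c["cx"])/c["fx"],(uv[:,1]-c["cy"])/c["fy"],np.ones(len(uv))]@c["R"]
    o=-c["R"].T@c["t"]
    return o+d*((z-o[2])/d[:,2])[:,None]
def cloud(c):
    v,u=np.mgrid[:400,:640]; D=c["depth"]
    P=np.stack([(u-c["cx"])/c["fx"]*D,(v-c["cy"])/c["fy"]*D,D],-1)
    return (P-c["t"])@c["R"]
def rect(P):
    (x,y),(w,h),a=cv2.minAreaRect((P[:,:2]*1000).astype(np.float32))
    if w<h: w,h,a=h,w,a+90
    return np.round([x,y,w,h,(a+90)%180-90],1).tolist()   # mm, long-axis angle deg
E
python3 - <<'E'
from h import *
for n in("top","scene"):
    c=np.load(n+"0.npz"); f=c["frame"]; P=cloud(c); z=P[...,2]
    ok=(c["depth"]>0)&(P[...,0]>.25)&(P[...,0]<.75)&(abs(P[...,1])<.45)
    print(n,"bench z",np.median(z[ok&(z<.02)]).round(4),z[ok&(abs(z)<.004)].std().round(4))
    m=(ok&(z>.0045)).astype(np.uint8)
    k,l,s,ce=cv2.connectedComponentsWithStats(m)
    for i in range(1,k):
        if s[i,4]>40:
            q=P[l==i]; print(ce[i].round(),s[i,4],rect(q),"z",np.percentile(q[:,2],[10,50,90,99]).round(3))
c=np.load("top0.npz")
im=c["frame"][95:260,150:440]; cv2.imwrite("pics/crop1.png",cv2.resize(im,None,fx=2.7,fy=2.7,interpolation=cv2.INTER_CUBIC))
E
```

```text
top bench z 0.0017 0.002
[209. 129.] 283 [739.1, 250.8, 59.7, 21.7, 89.6] z [0.024 0.085 0.111 0.139]
[405. 140.] 579 [720.7, -327.9, 125.2, 61.6, -50.6] z [0.017 0.023 0.027 0.03 ]
[293. 194.] 1647 [556.0, 12.0, 212.0, 81.0, 1.5] z [0.012 0.037 0.101 0.131]
[236. 206.] 1336 [526.9, 177.1, 189.7, 86.6, 2.6] z [0.006 0.01  0.016 0.022]
[183. 202.] 1307 [537.4, 331.2, 153.2, 107.9, -18.2] z [0.006 0.009 0.024 0.028]
[412. 208.] 843 [516.3, -339.9, 123.6, 77.7, 1.3] z [0.006 0.01  0.017 0.023]
[359. 207.] 474 [519.4, -181.8, 83.5, 79.2, -18.4] z [0.005 0.009 0.016 0.02 ]
[448. 255.] 478 [358.6, -431.1, 167.1, 38.5, 0.5] z [0.013 0.022 0.026 0.029]
[367. 268.] 1220 [339.1, -205.5, 193.3, 67.2, -12.7] z [0.019 0.023 0.027 0.03 ]
[213. 279.] 1208 [312.3, 245.7, 211.1, 77.1, -49.5] z [0.017 0.023 0.027 0.03 ]
scene bench z -0.0007 0.0017
[240. 140.] 305 [365.8, -431.6, 154.3, 36.6, -0.0] z [0.009 0.02  0.023 0.025]
[310. 159.] 965 [342.2, -204.0, 192.0, 58.4, -12.2] z [0.012 0.02  0.023 0.025]
[240. 180.] 664 [517.1, -340.6, 123.0, 68.2, 4.1] z [0.005 0.008 0.015 0.018]
[283. 201.] 333 [520.5, -185.2, 79.4, 78.6, 53.3] z [0.005 0.009 0.014 0.016]
[453. 211.] 1165 [307.1, 242.8, 192.2, 56.7, -42.0] z [0.013 0.02  0.023 0.025]
[335. 240.] 1974 [561.6, 10.7, 200.7, 70.2, 0.4] z [0.011 0.036 0.099 0.13 ]
[199. 229.] 613 [729.2, -329.8, 114.1, 57.0, -46.6] z [0.016 0.021 0.023 0.025]
[398. 260.] 1375 [522.4, 175.7, 185.4, 64.1, 4.0] z [0.005 0.008 0.014 0.018]
[455. 291.] 1312 [540.7, 331.6, 125.8, 90.0, -16.1] z [0.005 0.008 0.022 0.024]
```

View pics/crop1.png

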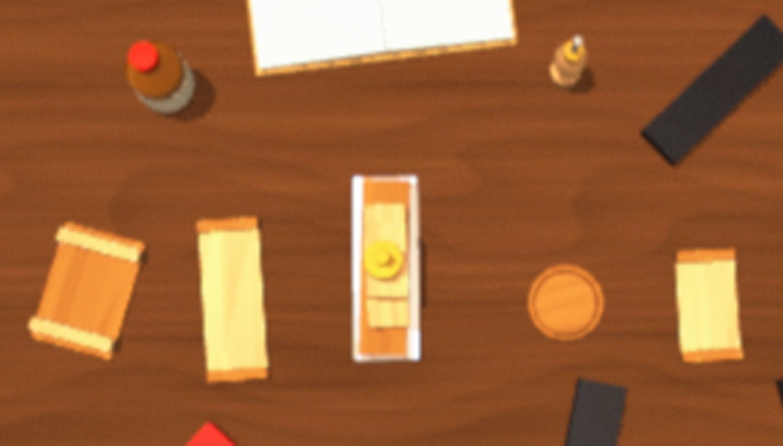

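The crop confirms that the laminated brown and pale bar under the cauls, on the white plate, is the blank. Next I'll refine the poses with colour masks in both views.

```bash
python3 - <<'E'
from h import *
R={"longcr":(.525,.177,.008,.13),"shortcr":(.517,-.34,.008,.1),"rackbat":(.54,.331,.022,.1),"blanktop":(.56,.011,.034,.12),"weight":(.56,.011,.1,.05),"dish":(.52,-.184,.014,.07)}
for n in("top","scene"):
    c=np.load(n+"0.npz"); hsv=cv2.cvtColor(c["frame"],cv2.COLOR_BGR2HSV).astype(int); H,S,V=[hsv[...,i] for i in range(3)]
    P=cloud(c)
    print(n)
    for k,(x,y,z,r) in R.items():
        near=np.hypot(P[...,0]-x,P[...,1]-y)<r
        vv,uu=np.where(near); 
        if k in("longcr","shortcr","rackbat"): m=near&(H>=15)&(H<35)&(V>165)&(S<165)
        elif k=="weight": m=near&(P[...,2]>.085)
        elif k=="dish": m=near&(V>150)&(S>100)
        else: m=near&(V>120)&(H<15)
        kk,l,s,ce=cv2.connectedComponentsWithStats(m.astype(np.uint8))
        for i in range(1,kk):
            if s[i,4]>25:
                v,u=np.where(l==i); q=cast(c,np.c_[u,v],z); p=P[l==i]
                print(k,ce[i].round(1),s[i,4],rect(q),"mean",(q.mean(0)[:2]*1000).round(1),"cloud",(np.median(p,0)*1000).round(0),"HSV",[int(np.median(a[l==i])) for a in(H,S,V)])
    w=P[(np.hypot(P[...,0]-.56,P[...,1]-.011)<.06)]
    for lo,hi in((.095,.115),(.12,.145),(.075,.09),(.05,.066)):
        p=w[(w[:,2]>lo)&(w[:,2]<hi)]
        if len(p)>3: print("band",lo,hi,len(p),rect(p),(p.mean(0)*1000).round(1))
E
```

```text
top
longcr [235.7 205.6] 1216 [526.4, 179.3, 153.6, 68.7, 3.9] mean [526.2 179.5] cloud [526. 179.   9.] HSV [25, 113, 253]
longcr [198.  188.6] 37 [577.5, 289.3, 18.8, 17.7, 57.0] mean [577. 290.] cloud [574. 286.  24.] HSV [23, 125, 250]
shortcr [411.6 207.8] 762 [514.7, -337.8, 98.8, 68.8, 2.3] mean [ 514.8 -338. ] cloud [ 514. -338.    9.] HSV [26, 111, 253]
rackbat [185.9 185.1] 181 [586.0, 322.2, 93.0, 17.6, 73.5] mean [585.9 322. ] cloud [586. 321.  23.] HSV [23, 127, 250]
rackbat [175.6 218.2] 180 [489.6, 350.2, 93.2, 17.6, 73.8] mean [490.  350.1] cloud [490. 350.  23.] HSV [23, 126, 251]
blanktop [293.2 194.3] 3830 [556.9, 10.7, 232.5, 231.3, -0.6] mean [555.5  10.3] cloud [559.  10.   2.] HSV [11, 189, 137]
weight [291.7 190.9] 196 [557.5, 11.6, 44.4, 38.6, -0.4] mean [557.6  12.4] cloud [556.  11. 109.] HSV [25, 184, 251]
dish [358.9 206.2] 681 [520.3, -181.3, 85.3, 85.2, 32.9] mean [ 520.3 -181.5] cloud [ 521. -182.    7.] HSV [14, 194, 237]
band 0.095 0.115 133 [556.5, 12.8, 38.6, 35.8, -1.4] [555.6  12.8 108.8]
band 0.12 0.145 29 [558.8, 11.3, 17.5, 14.6, -41.0] [556.9
[... 1077 characters left out ...]
52.6  92.2] cloud [536.  84.  -1.] HSV [13, 185, 124]
blanktop [360.1 267.2] 147 [614.9, 99.6, 70.8, 27.6, 89.9] mean [612.9 107.5] cloud [593. 101.  -1.] HSV [13, 186, 123]
weight [337.4 220.3] 253 [557.0, 10.1, 58.7, 37.4, 30.2] mean [559.7  11.2] cloud [565.  15. 106.] HSV [20, 199, 190]
dish [282.8 200.5] 500 [521.3, -184.4, 79.8, 75.9, -59.3] mean [ 522.  -184.3] cloud [ 517. -189.    5.] HSV [16, 188, 202]
band 0.095 0.115 166 [560.4, 11.5, 38.2, 36.3, -67.0] [563.7  13.4 105.5]
band 0.12 0.145 39 [558.7, 10.9, 15.4, 14.5, 3.1] [560.4  11.2 129.1]
band 0.075 0.09 245 [562.0, 8.5, 78.1, 44.5, 0.2] [577.1  12.3  81.2]
band 0.05 0.066 232 [560.1, 9.3, 119.1, 42.7, 2.0] [581.7  15.4  57.3]
```

Request:
step_arm(motion=[1,-1,0.3,0.5,1,-1,0,0.5,1,-1,0,0.5,1,-1,0,0.5,1,-1,0,0,1,-1,0,0,1,-1,0,0,1,-1,0,0,1,-1,0,0,1,-1,0,0], hand=0.6)

```text
time: 0.93
position: [0.3808, 0.2829, 0.2386]
orientation: [0.002, -3.141, 0.0]
ft_force: [0.0, 0.4, 0.0]
opening: 0.601
grasp_force: 0.0
```

Request:
step_arm(motion=[0.65,-1,0,0,0.65,-1,0,0,0.65,-1,0,0,0.65,-1,0,0,0.65,-1,0,0,0.65,-1,0,0,0.65,-1,0,0,0.65,-1,0,0,0.65,-1,-0.5,0,0.65,-1,-0.5,0,0.6,-0.88,-0.5,0,0,0,-0.5,0])

```text
time: 1.93
position: [0.5603, 0.0083, 0.1878]
orientation: [0.005, 3.14, -0.003]
ft_force: [0.3, -0.0, 0.8]
opening: 0.598
grasp_force: 0.0
```

Request:
step_arm(motion=[0,0,-1,0,0,0,-1,0,0,0,-0.9,0,0,0,-0.2,0,0,0,0,0])

```text
time: 2.35
position: [0.5557, 0.0126, 0.1094]
orientation: [0.002, -3.137, -0.001]
ft_force: [0.4, 0.3, 0.2]
opening: 0.598
grasp_force: 0.0
```

Request:
step_arm(motion=[0,0,0,0,0,0,0,0,0,0,0,0,0,0,0,0,0,0,0,0,0,0,0,0,0,0,0,0,0,0,0,0], hand=0)

```text
time: 3.02
position: [0.5589, 0.0117, 0.113]
orientation: [-0.001, 3.138, -0.003]
ft_force: [-0.4, -2.1, 6.6]
opening: 0.16
grasp_force: 58.7
```

Request:
step_arm(motion=[0,0,0.4,0,0,0,0.6,0,0,0,0.6,0,0,0,0.6,0,0,0,0,0])

```text
time: 3.43
position: [0.559, 0.0126, 0.1692]
orientation: [-0.002, 3.138, 0.0]
ft_force: [1.0, 0.5, -3.1]
opening: 0.162
grasp_force: 58.7
```

Request:
step_arm(motion=[-0.15,-0.4,0,0,-0.15,-0.75,0,0,-0.15,-0.9,0,0,-0.15,-0.9,0,0,-0.15,-0.9,0,0,-0.15,-0.9,0,0,-0.15,-0.9,0,0,-0.15,-0.9,0,0,-0.15,-0.75,-0.2,0,-0.15,-0.46,-0.4,0,0,0,-0.6,0,0,0,-0.6,0])

```text
time: 4.43
position: [0.5189, -0.1822, 0.1196]
orientation: [-0.001, -3.14, -0.002]
ft_force: [-0.3, -0.3, -4.0]
opening: 0.161
grasp_force: 58.9
```

Request:
step_arm(motion=[0,0,-0.9,0,0,0,-0.9,0,0,0,-0.7,0,0,0,-0.4,0,0,0,-0.2,0,0,0,0,0,0,0,0,0])

```text
time: 5.02
position: [0.5202, -0.1816, 0.0439]
orientation: [-0.002, 3.141, 0.0]
ft_force: [0.0, 0.4, -4.4]
opening: 0.159
grasp_force: 58.9
```

```bash
python3 - <<'E'
from station import robot
from h import *
for n in("scene","top"):
    c=robot.camera(n); P=cloud(c); m=(np.hypot(P[...,0]-.52,P[...,1]+.183)<.09)
    vv,uu=np.where(m); f=c["frame"][vv.min():vv.max(),uu.min():uu.max()]
    cv2.imwrite(f"pics/d_{n}.png",cv2.resize(f,(380,380)))
cv2.imwrite("pics/dish1.png",np.hstack([cv2.imread("pics/d_scene.png"),cv2.imread("pics/d_top.png")]))
o=robot.get_obs();print(o["position"],o["ft_force"])
E
```

```text
[ 0.52100294 -0.18198291  0.04483043] [ 0.40939566 -0.0354643  -3.47633906]
```

View pics/dish1.png

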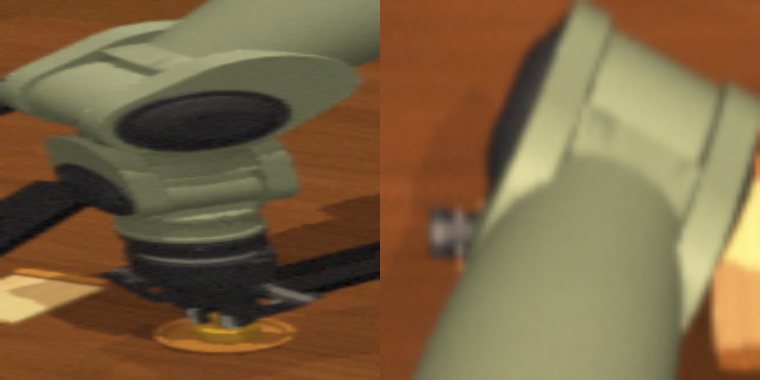

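In the scene crop on the left, the brass weight hangs inside the dish rim, about centred at crop pixel (225,328). The arm hides the dish from the top camera. I'll lower until contact.

Request:
step_arm(motion=[0,0,-0.12,0,0,0,-0.12,0,0,0,-0.1,0,0,0,0,0,0,0,0,0])

```text
time: 5.53
position: [0.5205, -0.182, 0.0359]
orientation: [-0.002, 3.141, -0.001]
ft_force: [-0.5, 0.7, 2.1]
opening: 0.162
grasp_force: 59.4
```

Request:
step_arm(motion=[0,0,0,0,0,0,0,0,0,0,0,0,0,0,0,0], hand=0.6)

```text
time: 5.87
position: [0.5203, -0.1816, 0.0353]
orientation: [-0.002, 3.141, -0.0]
ft_force: [-0.1, -0.0, 0.3]
opening: 0.597
grasp_force: 0.0
```

Request:
step_arm(motion=[0,0,0.6,0,0,0,1,0,0,0,1,0,0,0,1,0,0,0,1,0,0.3,1,0,0,0.3,1,0,0,0.3,1,0,0,0.3,1,0,0,0.3,1,0,0])

```text
time: 6.7
position: [0.5579, -0.0555, 0.1504]
orientation: [-0.002, 3.141, -0.0]
ft_force: [0.1, -0.1, -0.5]
opening: 0.603
grasp_force: 0.0
```

```bash
cat > w.py <<'E'
from station import robot
from h import *
def look(x,y,r,lo,hi,views=("top","scene")):
    for n in views:
        c=robot.camera(n); P=cloud(c); z=P[...,2]
        m=(np.hypot(P[...,0]-x,P[...,1]-y)<r)&(z>lo)&(z<hi); p=P[m]
        print(n,len(p),rect(p) if len(p)>5 else "", (p.mean(0)*1000).round(1))
E
python3 - <<'E'
from w import *
look(.52,-.183,.06,.046,.062); look(.52,-.183,.06,.024,.036); look(.56,.01,.1,.07,.09,["scene"])
o=robot.get_obs();print(o["position"],o["time"])
E
```

```text
top 24 [518.0, -179.4, 14.1, 13.3, 26.8] [ 518.2 -179.5   56.1]
scene 29 [522.5, -181.8, 14.3, 13.5, -51.5] [ 522.5 -181.5   52.2]
top 109 [518.3, -178.6, 37.8, 37.7, -0.5] [ 518.3 -178.7   31.4]
scene 104 [521.6, -181.2, 37.0, 36.2, -51.6] [ 524.6 -179.5   29.7]
scene 482 [561.5, 8.2, 77.9, 45.5, 1.4] [563.9   9.6  80.2]
[ 0.55747033 -0.05673222  0.15019255] 6.95
```

Request:
step_arm(motion=[0.06,0.9,0,0,0,0.9,0,0,0,0.9,0,0.1,0,0,-0.6,0,0,0,-1,0,0,0,-1,0,0,0,-0.76,0,0,0,-0.2,0,0,0,0,0,0,0,0,0], hand=1)

```text
time: 7.78
position: [0.5594, 0.0101, 0.0618]
orientation: [-0.019, 3.141, -0.0]
ft_force: [0.5, 0.4, 1.4]
opening: 1.001
grasp_force: 0.0
```

Request:
step_arm(motion=[0,0,0,0,0,0,0,0,0,0,0,0,0,0,0,0,0,0,0,0,0,0,0,0], hand=0)

```text
time: 8.28
position: [0.5601, 0.0107, 0.0626]
orientation: [-0.021, 3.139, -0.001]
ft_force: [-0.5, -0.1, 6.5]
opening: 0.5
grasp_force: 61.9
```

Request:
step_arm(motion=[0,0,0.2,0,0,0,0.4,0,0,0,0.8,0,0,0,1,0,0,0,0.6,0,0,0,0,0])

```text
time: 8.78
position: [0.5616, 0.0107, 0.1405]
orientation: [-0.021, 3.135, -0.001]
ft_force: [1.4, -0.2, 0.7]
opening: 0.499
grasp_force: 61.1
```

```bash
python3 - <<'E'
from w import *
look(.56,.01,.1,.045,.066,["scene"]);look(.56,.01,.1,.11,.17,["scene"])
c=robot.camera("scene"); cv2.imwrite("pics/s2.png",cv2.resize(c["frame"][130:300,220:480],None,fx=2.8,fy=2.8))
o=robot.get_obs();print(o["position"],o["time"],o["ft_force"],o["opening"])
E
```

```text
scene 635 [559.9, 8.9, 131.2, 45.0, 1.9] [573.2  13.2  56.1]
scene 536 [573.4, 8.8, 65.3, 64.1, 66.8] [576.2  11.  154.8]
[0.55867866 0.01100559 0.13598402] 8.9333 [-0.14417518  0.26929279 -0.7163198 ] 0.5025633108987583
```

View pics/s2.png

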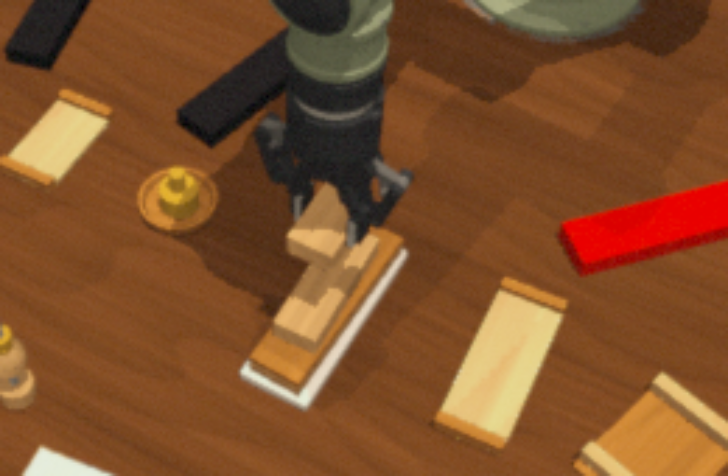

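The short caul is held level at (320,235), the weight stands in the dish at (178,195), and the long caul is undisturbed. Next is the short cradle.

Request:
step_arm(motion=[-0.13,-0.5,0,0.19,-0.13,-1,0,0,-0.13,-1,0,0,-0.13,-1,0,0,-0.13,-1,0,0,-0.13,-1,0,0,-0.13,-1,0,0,-0.13,-1,0,0,-0.13,-1,0,0,-0.13,-1,0,0,-0.13,-1,0,0,-0.13,-1,0,0])

```text
time: 9.93
position: [0.5188, -0.2771, 0.1346]
orientation: [0.056, -3.139, -0.003]
ft_force: [-0.3, 1.1, -0.7]
opening: 0.497
grasp_force: 61.1
```

Request:
step_arm(motion=[-0.13,-0.9,0,0,-0.13,-0.9,-0.2,0,0,-0.63,-0.5,0,0,0,-0.8,0,0,0,-0.9,0,0,0,-0.9,0,0,0,-0.8,0,0,0,-0.4,0,0,0,0,0,0,0,0,0])

```text
time: 10.77
position: [0.5129, -0.3367, 0.0229]
orientation: [0.057, -3.139, -0.002]
ft_force: [-0.5, 0.7, -0.2]
opening: 0.504
grasp_force: 61.1
```

```bash
python3 - <<'E'
from w import *
c=robot.camera("scene"); P=cloud(c); z=P[...,2]; cv2.imwrite("pics/s3.png",cv2.resize(c["frame"][120:240,180:320],None,fx=4,fy=4))
look(.515,-.339,.07,.035,.046,["scene"]);look(.515,-.339,.07,.02,.046,["scene"])
o=robot.get_obs();print(o["position"],o["time"],o["ft_force"],o["opening"])
E
```

```text
scene 232 [526.8, -337.0, 67.3, 66.7, 56.9] [ 530.7 -336.7   41.8]
scene 291 [523.4, -334.7, 70.4, 68.0, 25.8] [ 533.2 -334.5   39. ]
[ 0.51447764 -0.33799299  0.02509638] 10.9167 [ 0.24764442 -0.60058233  0.21314489] 0.5011307007700222
```

View pics/s3.png

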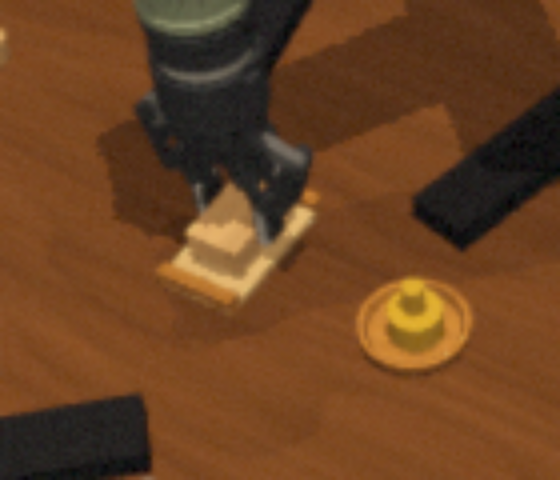

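The short caul is over the cradle between the stops, at about crop (228,240), and still slightly raised. I'll lower it.

Request:
step_arm(motion=[0,0,-0.2,0,0,0,-0.15,0,0,0,-0.1,0,0,0,-0.05,0,0,0,0,0,0,0,0,0])

```text
time: 11.42
position: [0.5137, -0.3374, 0.0126]
orientation: [-0.057, 3.141, -0.001]
ft_force: [-2.6, 2.1, 8.8]
opening: 0.5
grasp_force: 62.2
```

Contact. Releasing slightly first, then rising.

Request:
step_arm(motion=[0,0,0,0,0,0,0,0,0,0,0,0,0,0,0,0], hand=0.95)

```text
time: 11.75
position: [0.5135, -0.3373, 0.0111]
orientation: [0.057, -3.141, -0.0]
ft_force: [-0.1, 0.6, -0.1]
opening: 0.949
grasp_force: 0.0
```

Request:
step_arm(motion=[0,0,0.6,0,0,0,1,0,0,0,1,0,0,0,1,0,0,0,1,0,0.15,1,0,0.15,0.15,1,0,0,0.15,1,0,0,0.15,1,0,0,0.15,1,0,0,0.15,1,0,0,0.15,1,0,0])

```text
time: 12.75
position: [0.5398, -0.1611, 0.1261]
orientation: [0.085, -3.14, -0.0]
ft_force: [-0.7, 0.2, 0.4]
opening: 0.953
grasp_force: 0.0
```

```bash
python3 - <<'E'
from w import *
look(.515,-.339,.07,.024,.046)
look(.56,.01,.1,.048,.066)
o=robot.get_obs();print(o["position"],o["time"],o["ft_force"],o["opening"])
E
```

```text
top 408 [514.4, -334.0, 102.8, 45.5, 0.3] [ 512.8 -334.2   32.9]
scene 326 [515.6, -337.1, 78.8, 46.4, 3.3] [ 517.9 -335.8   30.8]
top 697 [555.6, 11.2, 129.5, 44.1, 2.2] [555.2  11.1  59.1]
scene 769 [558.6, 8.3, 131.3, 45.3, 2.4] [562.    9.6  56.4]
[ 0.53993399 -0.16187546  0.12620507] 12.95 [ 0.16613769 -0.06709907 -1.52780078] 0.948856188938382
```

Request:
step_arm(motion=[0.15,1,0,0,0.15,1,0,0,0.15,1,0,-0.1,0.15,1,0,0,0.13,1,0,0,0,1,0,0,0,0.95,0,0,0,0,-0.6,0,0,0,-1,0,0,0,-1,0,0,0,-0.7,0,0,0,-0.22,0], hand=1)

```text
time: 13.95
position: [0.5562, 0.0105, 0.0354]
orientation: [0.063, -3.137, -0.0]
ft_force: [-0.0, 0.2, -1.0]
opening: 0.999
grasp_force: 0.0
```

Request:
step_arm(motion=[0,0,0,0,0,0,0,0])

```text
time: 14.12
position: [0.5586, 0.0106, 0.0387]
orientation: [-0.064, 3.141, -0.0]
ft_force: [0.1, 0.4, 0.6]
opening: 1.003
grasp_force: 0.0
```

Request:
step_arm(motion=[0,0,0,0,0,0,0,0,0,0,0,0,0,0,0,0,0,0,0,0,0,0,0,0], hand=0)

```text
time: 14.62
position: [0.5591, 0.0112, 0.0396]
orientation: [-0.066, 3.139, -0.001]
ft_force: [-0.5, -0.8, 5.2]
opening: 0.502
grasp_force: 62.3
```

Request:
step_arm(motion=[0,0,0.2,0,0,0,0.4,0,0,0,0.8,0,0,0,1,0,0,0,0.6,0,0,0,0,0])

```text
time: 15.12
position: [0.5607, 0.0113, 0.1174]
orientation: [-0.066, 3.134, -0.001]
ft_force: [-0.4, -0.8, -0.9]
opening: 0.498
grasp_force: 61.5
```

```bash
python3 - <<'E'
from w import *
c=robot.camera("scene"); cv2.imwrite("pics/s4.png",cv2.resize(c["frame"][150:320,220:480],None,fx=2.8,fy=2.8))
look(.56,.01,.12,.026,.046,["scene"])
look(.515,-.339,.07,.024,.046,["top"])
o=robot.get_obs();print(o["position"],o["time"],o["ft_force"],o["opening"])
E
```

```text
scene 934 [560.0, 11.4, 192.2, 53.6, -1.9] [581.3  16.7  32.7]
top 411 [514.7, -334.5, 115.6, 47.6, -2.4] [ 513.  -334.    32.5]
[0.55766147 0.01149844 0.11303151] 15.2667 [-0.71724843  0.20593179 -0.30598196] 0.500408039548816
```

View pics/s4.png

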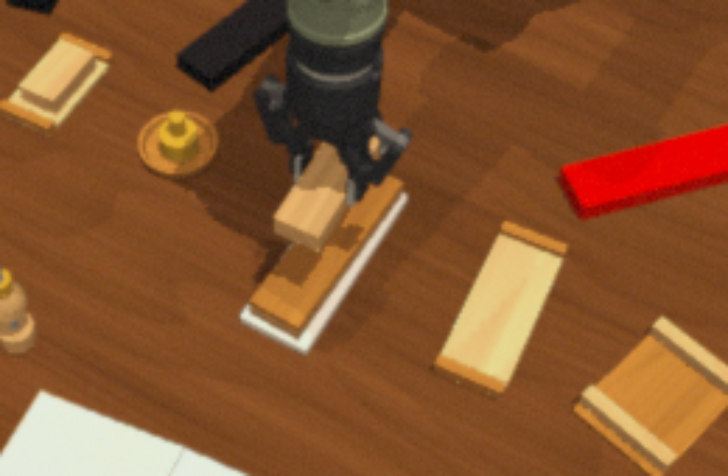

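The long caul is held at (318,205), the blank stays on its plate, and the short caul lies in its cradle at (60,75). Next is the long cradle.

Request:
step_arm(motion=[-0.2,0.5,0,0.15,-0.2,1,0,0.1,-0.2,1,0,0,-0.2,1,0,0,-0.2,1,0,0,-0.2,1,0,0,-0.1,0.7,0,0,0,0.44,-0.2,0,0,0,-0.6,0,0,0,-0.8,0,0,0,-0.9,0,0,0,-0.7,0])

```text
time: 16.27
position: [0.524, 0.1774, 0.0308]
orientation: [0.114, -3.137, 0.001]
ft_force: [0.6, -0.4, -0.8]
opening: 0.5
grasp_force: 61.5
```

Request:
step_arm(motion=[0,0,-0.34,0,0,0,0,0,0,0,0,0])

```text
time: 16.52
position: [0.525, 0.1773, 0.0242]
orientation: [0.113, -3.138, 0.0]
ft_force: [1.0, -0.2, -0.0]
opening: 0.498
grasp_force: 61.5
```

```bash
python3 - <<'E'
from w import *
c=robot.camera("scene"); cv2.imwrite("pics/s5.png",cv2.resize(c["frame"][180:330,330:520],None,fx=3.5,fy=3.5))
look(.56,.01,.12,.026,.046,["top"])
o=robot.get_obs();print(o["position"],o["time"],o["ft_force"],o["opening"])
E
```

```text
top 1177 [557.8, 14.2, 189.3, 52.3, -1.3] [557.   14.1  35.3]
[0.52637015 0.17752826 0.02557698] 16.6167 [ 0.30121698 -0.57943954 -0.26100642] 0.49998999589121723
```

View pics/s5.png

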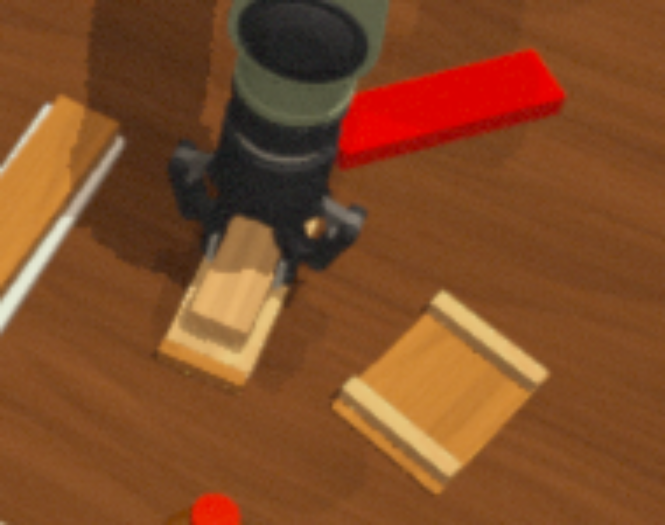

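The long caul is over its cradle between the stops, at crop (232,290). I'll lower it.

Request:
step_arm(motion=[0,0,-0.2,0,0,0,-0.15,0,0,0,-0.1,0,0,0,-0.05,0,0,0,0,0,0,0,0,0])

```text
time: 17.12
position: [0.5259, 0.1774, 0.0136]
orientation: [-0.113, 3.139, -0.0]
ft_force: [-3.5, -0.3, 11.0]
opening: 0.5
grasp_force: 62.8
```

Request:
step_arm(motion=[0,0,0,0,0,0,0,0,0,0,0,0,0,0,0,0], hand=0.95)

```text
time: 17.45
position: [0.5256, 0.1774, 0.0121]
orientation: [0.113, -3.139, 0.0]
ft_force: [-0.6, 0.0, -0.7]
opening: 0.947
grasp_force: 0.0
```

Request:
step_arm(motion=[0,0,0.6,0,0,0,1,0,0,0,1,0,0,0,1,0,0,0,1,0,0.2,-1,0,-0.25,0.2,-1,0,-0.25,0.2,-1,0,-0.25])

```text
time: 18.12
position: [0.541, 0.102, 0.1279]
orientation: [0.028, 3.14, 0.0]
ft_force: [1.0, 0.3, -0.3]
opening: 0.948
grasp_force: 0.0
```

```bash
python3 - <<'E'
from w import *
look(.526,.178,.085,.024,.046,)
look(.56,.01,.12,.026,.046)
o=robot.get_obs();print(o["position"],o["time"],o["orientation"])
E
```

```text
top 0  [nan nan nan]
scene 785 [525.7, 176.5, 133.2, 44.3, 4.3] [528.1 177.   30.7]
top 1167 [558.0, 13.8, 189.1, 52.0, -0.6] [556.8  13.8  35.3]
scene 1260 [558.9, 11.1, 193.2, 54.2, -1.6] [565.7  11.8  32.8]
[0.54051631 0.1019423  0.12705508] 18.3167 [-3.02288910e-02 -3.14094249e+00 -5.84783698e-04]w.py:7: RuntimeWarning: Mean of empty slice.
  print(n,len(p),rect(p) if len(p)>5 else "", (p.mean(0)*1000).round(1))
  ret = um.true_divide(
```

Request:
step_arm(motion=[0.2,-0.9,0,0,0.2,-0.9,0,0,0.2,-0.9,0,0,0.08,-0.84,0,0,0,0,-0.7,0,0,0,-1,0,0,0,-1,0,0,0,-1,0,0,0,-0.56,0,0,0,-0.2,0,0,0,0,0,0,0,0,0], hand=1)

```text
time: 19.32
position: [0.5579, 0.0145, 0.0161]
orientation: [0.027, 3.141, 0.0]
ft_force: [0.3, -0.0, 0.2]
opening: 1.003
grasp_force: 0.0
```

Request:
step_arm(motion=[0,0,0,0,0,0,0,0,0,0,0,0,0,0,0,0,0,0,0,0,0,0,0,0], hand=0)

```text
time: 19.82
position: [0.5587, 0.0137, 0.0173]
orientation: [0.028, 3.139, -0.001]
ft_force: [-0.7, 0.4, 5.6]
opening: 0.59
grasp_force: 63.4
```

Request:
step_arm(motion=[0,0,0.2,0,0,0,0.4,0,0,0,0.8,0,0,0,1,0,0,0,1,0,0,0,0.8,0,0,0,0,0])

```text
time: 20.4
position: [0.5606, 0.0136, 0.1259]
orientation: [0.028, 3.134, -0.001]
ft_force: [0.6, -0.1, -1.2]
opening: 0.588
grasp_force: 62.8
```

Request:
step_arm(motion=[-0.07,0.6,0,0,-0.07,1,0,-0.2,-0.07,1,0,-0.22,-0.07,1,0,-0.22,-0.07,1,0,-0.22,-0.07,1,0,-0.22,-0.07,1,0,-0.22,-0.07,1,0,-0.22,-0.07,1,0,-0.22,-0.07,1,0,-0.22,-0.07,1,0,-0.22,-0.05,1,0,0])

```text
time: 21.4
position: [0.5362, 0.3049, 0.1203]
orientation: [-0.439, -3.11, 0.001]
ft_force: [0.8, -0.2, -1.8]
opening: 0.592
grasp_force: 62.7
```

Request:
step_arm(motion=[0,0.8,0,0,0,0.46,0,0,0,0,-0.5,0,0,0,-0.9,0,0,0,-0.9,0,0,0,-0.7,0,0,0,-0.3,0,0,0,0,0,0,0,0,0])

```text
time: 22.15
position: [0.5371, 0.335, 0.0383]
orientation: [-0.438, -3.11, 0.001]
ft_force: [0.2, -0.1, -1.8]
opening: 0.592
grasp_force: 62.7
```

```bash
python3 - <<'E'
from w import *
c=robot.camera("scene"); cv2.imwrite("pics/s6.png",cv2.resize(c["frame"][200:350,380:560],None,fx=3.6,fy=3.6))
o=robot.get_obs();print(o["position"],o["time"],o["orientation"],o["ft_force"])
E
```

```text
[0.53779214 0.33545602 0.03915762] 22.2 [4.38124026e-01 3.10991235e+00 8.52088139e-04] [-0.22600747  0.06072165 -0.71607896]
```

View pics/s6.png

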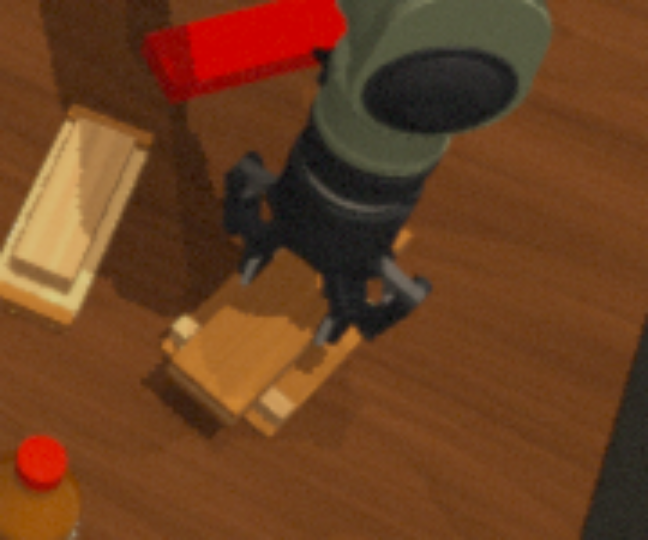

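The blank is square over the battens with its ends overhanging, at crop (250,330). I'll lower it.

Request:
step_arm(motion=[0,0,-0.2,0,0,0,-0.15,0,0,0,-0.1,0,0,0,-0.05,0,0,0,0,0,0,0,0,0])

```text
time: 22.7
position: [0.5374, 0.3356, 0.0273]
orientation: [0.437, 3.11, 0.001]
ft_force: [-2.4, -0.6, 8.0]
opening: 0.591
grasp_force: 63.7
```

Request:
step_arm(motion=[0,0,0,0,0,0,0,0,0,0,0,0,0,0,0,0], hand=0.95)

```text
time: 23.03
position: [0.5371, 0.3354, 0.0257]
orientation: [0.438, 3.111, 0.0]
ft_force: [-0.9, -0.0, -0.3]
opening: 0.953
grasp_force: 0.0
```

Request:
step_arm(motion=[0,0,0.6,0,0,0,1,0,0,0,1,0,0,0,1,0,0,0,1,0,0,0,1,0,-1,0.3,0.5,0,-1,0.3,0.5,0,-1,0.3,0.5,0,-1,0.3,0,0,-1,0.3,0,0,-1,0.3,0,0])

```text
time: 24.03
position: [0.386, 0.3807, 0.2036]
orientation: [0.438, 3.11, 0.001]
ft_force: [-0.5, 0.6, 0.1]
opening: 0.952
grasp_force: 0.0
```

Request:
step_arm(motion=[-1,0.5,0,0,-1,0.5,0,0,-1,0.5,0,0,-0.5,0.5,0,0,0,0,0,0])

```text
time: 24.45
position: [0.297, 0.432, 0.2034]
orientation: [-0.431, -3.111, -0.001]
ft_force: [0.7, 1.2, -0.5]
opening: 0.954
grasp_force: 0.0
```

```bash
python3 - <<'E'
from w import *
look(.538,.335,.12,.034,.055)
look(.526,.178,.085,.024,.046); look(.515,-.339,.07,.026,.046); look(.52,-.183,.06,.046,.062)
c=robot.camera("top"); cv2.imwrite("pics/s7.png",cv2.resize(c["frame"][95:260,150:440],None,fx=2.7,fy=2.7))
P=cloud(c); m=(np.hypot(P[...,0]-.538,P[...,1]-.335)<.1)&(P[...,2]>.017)&(P[...,2]<.03); 
o=robot.get_obs();print(o["position"],o["time"])
E
```

```text
top 1290 [536.5, 338.0, 190.3, 55.2, -16.5] [535.6 337.2  45.2]
scene 1639 [536.4, 335.4, 193.4, 53.1, -16.1] [542.4 334.5  42.7]
top 705 [533.1, 180.1, 150.2, 45.3, 3.8] [522.8 178.9  33.2]
scene 789 [524.6, 176.4, 132.6, 44.3, 4.1] [528.4 177.1  30.7]
top 399 [512.8, -334.8, 76.0, 45.2, 2.1] [ 512.8 -334.4   32.7]
scene 310 [516.1, -337.7, 77.3, 45.8, 0.9] [ 517.4 -336.7   30.7]
top 27 [517.7, -178.9, 14.1, 14.0, -62.6] [ 518.1 -178.9   55.1]
scene 28 [522.0, -182.2, 14.0, 13.2, -40.2] [ 522.3 -181.6   52.4]
[0.30024107 0.42996974 0.20318141] 24.9
```

View pics/s7.png

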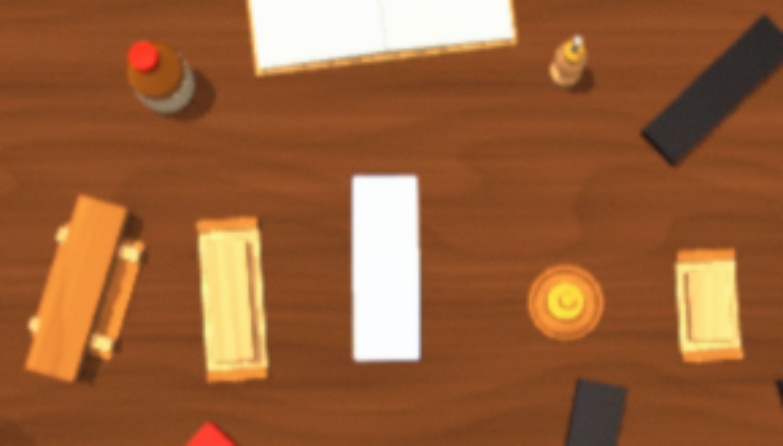

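The final view shows the blank square across the battens at (77,288), the long caul in its cradle at (233,300), the weight in the dish at (566,300) and the short caul in its cradle at (708,305). The bottle and spool clamp have not moved, and the arm is clear.

```bash
python3 -c "
from station import robot
print(robot.job_done())"
```

```text
the job is handed in; nothing more can be done
None
```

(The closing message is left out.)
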